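Lay the dye roller in the drying cradle and start the dryer

TASK

Take the olive dye roller out of its sloping rack and lay it gently (no dropping) in the dryer's two V-saddles, so that its axle sits level in both and the sleeve hangs between them touching neither. Let go of it, then start the dryer: press the yellow key right down and let it up, then the green key right down and let it up, never both together and neither before the roller is in its saddles. Leave the dye jar, the polish tin and the shoe brush where they are.

Things in the scene. Friction and masses are not known exactly. Their poses are not given: they have to be found in the camera images.
- roller: Dye roller: steel axle 180 mm long, 14 mm diameter, with an olive-green hard sleeve 70 mm long, 40 mm diameter around its middle (55 mm of bare axle at each end); about 0.3 kg, both ends alike. Origin at the middle of the axle, x along the axle. It starts in the rack with its axle sloping 30 degrees. Grip it by the sleeve.
- rack: Fixed wooden rack, base 240 x 90 mm, with two grey V-saddles (12 mm thick, 60 mm either side of the roller's middle, arms rising 17 mm above the axle line, mouth 54 mm) on a 62 mm wide sloping board 55 mm under the axle; the axle's low end rests on a stop plate. Origin: underside, below the roller's middle; x points level towards the high end, to the robot's left.
- rack_seat (a point): The point in the rack where the middle of the roller's axle rests at the start, 113 mm above the table; axes as the rack's (not sloping).
- dryer: Fixed white dryer base 190 (x) x 200 (y) x 40 mm high with black vent slots; two aluminium V-saddles stand on it and two keys in front of them, on the side nearer the robot (its -x side). Origin at the centre of its underside, z up.
- cradle_seat (a point): Where the middle of the axle lies when the roller is seated: 92 mm above the table, 52 mm above the dryer base, midway between the V-saddles. Its y is the axle line, z up. The saddles are 12 mm thick, centred 60 mm either side along y; each a 90-degree V open upwards, arms rising 17 mm above the seated axle line, mouth 54 mm wide.
- yellow_key (a joint): Travel of the yellow key, m: 0 up, 0.007 fully down (about 4 N). It springs back.
- yellow_key_top (a point): Middle of the top face of the yellow round key, 34 mm diameter, pressed straight down.
- green_key (a joint): Travel of the green key, m: 0 up, 0.007 fully down (about 4 N). It springs back.
- green_key_top (a point): Middle of the top face of the green round key, 34 mm diameter, pressed straight down. The keys' middles are 90 mm apart; which is on the left varies.
- dye_jar: Bystander: amber jar with black cap, 54 mm diameter, 75 mm high; origin at its underside.
- polish_tin: Bystander: flat red tin with a silver lid, 76 mm diameter, 30 mm high; origin at its underside.
- shoe_brush: Bystander: shoe brush lying bristles down, 130 x 45 x 38 mm high, long along its x; origin at its underside.
Mind the look-alikes: they are no part of the job. What is meant by the roller is not white, and is the larger of those in its own colour.

How it is judged:
By the outcome, as a careful person would: the job done as asked, in the order asked, and still so for the second after the job is handed in, with the robot touching nothing.
It also fails if it takes over 59 s, if anything falls off the work surface, if the arm or the gripper's body presses on something with over 40 N, if the wrist force passes 120 N, or if a joint passes its speed limit or range.

ROBOT

A 6-joint arm with a two-finger parallel gripper is mounted at the origin on the work surface. World frame = base frame: x ahead of the robot, y to its left, z up, the work surface at z = 0. Lengths are in m, angles in degrees, forces in N, time in s.
With the tool pointing down it reaches from about 0.4 to 0.825 m from the base axis. Payload 7 kg.
Tool frame: the origin (TCP) lies midway between the tips of the shut fingers; the grasp point (between the pads) lies 19 mm behind it (r.grip_depth is the distance from the TCP to the grasp point, in m); z points along the fingers, y is the line along which they close (so a half turn about z gives the same grasp; the last joint's range is limited). The gripper opens to 88 mm and grips with 3 to 60 N. Pads are 19 mm wide; open, the fingers measure 130 mm over their backs; the gripper's body (78 mm by 193 mm) begins 47 mm behind the grasp point.
Start: joints at [-51.159, 20.546, 0.682, 0, -70.136, -16.507], TCP at [0.256, -0.624, 0.227] pointing down, gripper open.
Joint ranges: [-176.03, 176.03], [-82.01, 121.73], [-58.28, 71.71], [-173.87, 95.51], [-174.79, -0.11], [-173.66, 173.66]. Speed limits (degrees/s): [136.94, 136.94, 172.46, 180, 180, 180].

INTERFACE

Orientations are given as [roll, pitch, yaw] about the fixed x, y, z axes, in that order (R = Rz(yaw) Ry(pitch) Rx(roll)).
In Python, from plant import r, capture, close_job, search_frame, outline_of gives the robot as it stands.
- The arm moves only by the shell command python3 -m creep 'ROWS' [FORCE]. ROWS is JSON, a list of rows, each a list of 7 numbers: the finger opening in mm, from 0 to 87.6, then the shift along the world's x, y, z in units of 25 mm (1.0 is 25 mm), then the turn, a rotation vector about the world's x, y, z in degrees. In form: [[hand, x, y, z, ax, ay, az], ...]. A call has 1 to 8 rows; each row shifts and turns the commanded pose from where the row before left it; what a row does not reach is not made up. A row lasts 1/12 s, in which the tool goes at most 41.7 mm and 7.16 degrees, less where a joint would pass 70% of its speed; a pose out of reach is approached as far as the arm can. A call is refused whole if a number of a shift passes 1 or a number of a turn 7.16, either way. A call with a gripper value outside its range is refused whole. The fingers move at their own pace and stop on an object; FORCE is the grip in N (left out, the last holds). Time passes only in rows, so rows that do not move let the fingers close. It gives the time, the measured TCP pose, the force, the opening and the grip force at its end, in the units of the state.
- r.get_state(): the state, without advancing time (a new reading comes with each control period).
- capture(name): name is "scene" or "top"; returns a dict with "frame" (420x560x3 uint8, red, green, blue), "K" (3x3 intrinsics, pixels), "origin" and "rotation" of the camera in the world. Camera axes: x right, y down, z forward; pixel columns grow to the right and rows downward; lengths in m; the calibration is good to about 2 mm. A picture is of the moment at which its call begins. There is no depth.
- close_job(): hands the job in; it is judged then, once.
Trained networks look in a picture, given as the dict that the camera call returned (one of the last four; its "shot" number tells which), for a name from the list of things; names that differ only in an ending like _2 or _b are one class to them, and where a whole thing is asked for, a point or a joint stands for the part that bears it (a point fixed in the world has none). Each returns a list of dicts, best first, with "conf" (0 to 1); they miss things now and then, are a little off and sometimes report something else, mostly with a low value. They report only what shows in the picture. A call takes as long as a camera call. They do not tell look-alikes from the thing itself.
- search_frame(picture, target): "bbox" ([left, top, right, bottom] in pixels, round what is visible of it).
- outline_of(picture, target): "region" (420x560 bool, what is visible of it) and "bbox" ([left, top, right, bottom] in pixels, round what is visible of it).
The state is a dict: "time_s": time; "joints": joint angles; "qd": joint speeds; "joint_torque": joint torques, N m; "tcp_pos": TCP position; "eef_rot": TCP orientation; "contact_force": force on the tool from outside, world axes, zero at the start; "moment": the same for the moment, N m; "gripper_width": finger opening in m; "gripper_force": force on a finger pad.
Only numpy, scipy, OpenCV 4.12 (cv2) and the standard library are available. Lean on these libraries where they do the work, as an engineer would, in place of code of your own. Each camera call takes 0.05 s, during which the arm holds its last target. There are 200 camera calls.

## Working session

There is one attempt and no reset: what is moved stays moved. The work goes in short steps, Python scripts to look and compute and a shell command to move; the robot and the scene stay as the last step left them, time stands still between calls to the robot, and variables do not carry over. Pictures are saved under pics/ and viewed, at most 13 in all, crops included, and the job is handed in when it is done.

```bash
mkdir -p pics; ls; python3 - <<'E'
from plant import r,capture,search_frame,outline_of
import cv2,numpy as np,pickle
P={n:capture(n) for n in("scene","top")}
pickle.dump(P,open('p0.pkl','wb'))
for n,p in P.items():
    cv2.imwrite(f'pics/{n}0.png',p['frame'][:,:,::-1]); print(n,p['K'].tolist(),np.round(p['origin'],3),np.round(p['rotation'],3).tolist())
    for t in["roller","rack","dryer","yellow_key_top","green_key_top","dye_jar","polish_tin","shoe_brush"]:
        print(t,[(np.round(d['bbox']).tolist(),round(d['conf'],2)) for d in search_frame(p,t)][:4])
print(r.get_state()); print(r.grip_depth)
E
```

```text
pics
scene [[510.10830364165037, 0.0, 273.7664004624594], [0.0, 510.10830364165037, 207.16743773765444], [0.0, 0.0, 1.0]] [1.232 0.435 0.911] [-134.938, -0.05, 123.689]
roller [([330.0, 258.0, 414.0, 283.0], 0.64), ([402.0, 245.0, 428.0, 263.0], 0.62), ([338.0, 341.0, 367.0, 418.0], 0.61)]
rack [([313.0, 255.0, 433.0, 353.0], 0.63)]
dryer [([128.0, 164.0, 234.0, 244.0], 0.59)]
yellow_key_top [([202.0, 176.0, 217.0, 192.0], 0.44)]
green_key_top [([206.0, 179.0, 219.0, 189.0], 0.57)]
dye_jar [([248.0, 232.0, 272.0, 267.0], 0.92)]
polish_tin [([302.0, 186.0, 336.0, 217.0], 0.93)]
shoe_brush [([194.0, 266.0, 244.0, 316.0], 0.73)]
top [[458.95018150324955, 0.0, 280.6035946950888], [0.0, 458.95018150324955, 211.05971702760152], [0.0, 0.0, 1.0]] [0.334 0.007 1.206] [-168.349, -0.161, -94.349]
roller [([140.0, 114.0, 165.0, 173.0], 0.89), ([136.0, 193.0, 208.0, 210.0], 0.83), ([166.0, 256.0, 179.0, 298.0], 0.64)]
rack [([125.0, 184.0, 222.0, 230.0], 0.57)]
dryer [([332.0, 163.0, 418.0, 239.0], 0.64), ([135.0, 192.0, 209.0, 211.0], 0.54)]
yellow_key_top [([393.0, 212.0, 404.0, 220.0], 0.5)]
g
[... 195 characters left out ...]
.61)]
{'time_s': 0.9, 'joints': array([-5.11587503e+01,  2.05441080e+01,  6.81379287e-01,  5.22941302e-04,
       -7.01363084e+01, -1.65081119e+01]), 'qd': array([-0.01911398, -0.01930675,  0.04583816,  0.04481256,  0.07335963,
        0.05791958]), 'joint_torque': array([ 2.28851539e-03, -5.82358575e+01,  2.93300468e+01,  7.00206622e+00,
        1.25427227e-02,  1.56743194e-06]), 'tcp_pos': array([ 0.2564739 , -0.62434528,  0.22658392]), 'eef_rot': array([-1.79998937e+02, -1.97936704e-04, -1.57666684e+02]), 'contact_force': array([0.38233809, 1.08729951, 0.71359289]), 'moment': array([ 0.05004689,  0.03744457, -0.00023223]), 'gripper_force': 0.0, 'gripper_width': 0.08758975441229847}
0.0188
```

View pics/scene0.png

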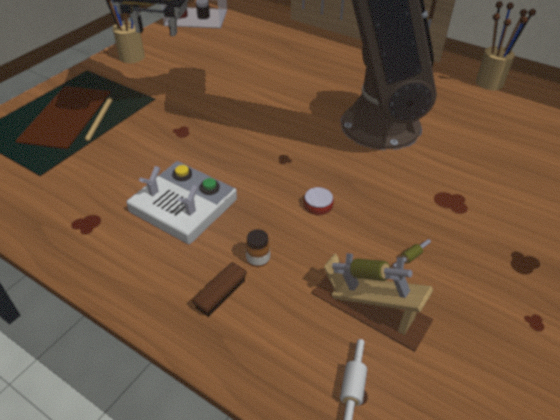

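View pics/top0.png

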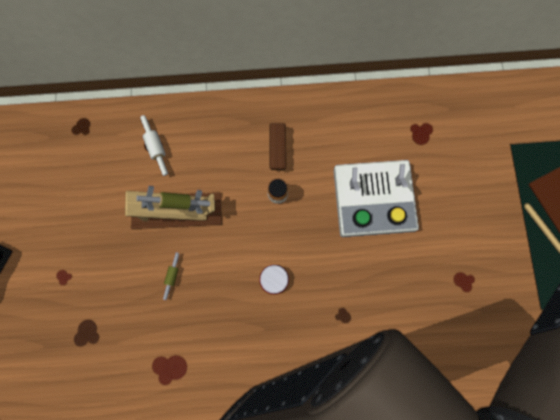

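Three objects could be taken for the roller:
- **Olive roller in the rack:** scene (370,269), top (178,201).
- **Small olive roller on the table:** scene (413,253), top (172,276).
- **White roller:** scene (353,382), top (154,145).

I choose the larger olive one, in the rack. The dryer is at scene (182,200) and top (375,198). Its green key is at top (362,217) and its yellow key at top (398,215). Next I'll fit the models.

```bash
cat > h.py <<'E'
import numpy as np,cv2
from scipy.spatial.transform import Rotation as Ro
from scipy.optimize import least_squares,minimize
def proj(p,X):
    R=Ro.from_euler('xyz',p['rotation'],degrees=True).as_matrix()
    c=(np.atleast_2d(X)-p['origin'])@R; u=c@np.array(p['K']).T
    return u[:,:2]/u[:,2:]
def tri(P,uv):
    f=lambda x:np.concatenate([proj(P[n],x)[0]-uv[n] for n in uv])
    s=least_squares(f,[.5,0,.05]); return s.x,np.abs(s.fun).max()
def blob(p,lo,hi,box):
    l,t,r_,b=box; m=np.zeros((420,560),np.uint8)
    m[t:b,l:r_]=cv2.inRange(cv2.cvtColor(p['frame'],cv2.COLOR_RGB2HSV),lo,hi)[t:b,l:r_]
    n,lab,st,c=cv2.connectedComponentsWithStats(m); i=1+np.argmax(st[1:,4]); return (lab==i),c[i],st[i].tolist()
def cyl(c,d,L,rad):
    d=d/np.linalg.norm(d); u=np.cross(d,[0,0,1]);u/=np.linalg.norm(u);v=np.cross(d,u)
    a=np.linspace(0,2*np.pi,40)[:,None]; ring=rad*(np.cos(a)*u+np.sin(a)*v)
    return np.vstack([c+s*L/2*d+ring for s in(-1,1)])
def hullmask(p,X,S=4):
    h=cv2.convexHull(proj(p,X).astype(np.float32)); m=np.zeros((420*S,560*S),np.uint8)
    cv2.fillConvexPoly(m,np.round((h+.5)*S-.5).astype(int),1); return m>0
E
cat > m.py <<'E'
from h import *; import pickle
P=pickle.load(open('p0.pkl','rb'))
Y=((22,120,110),(34,255,255));G=((50,110,50),(80,255,255));O=((22,90,30),(40,255,160))
for k,c,bx in(('yellow',Y,{'scene':(165,155,200,185),'top':(380,200,412,228)}),('green',G,{'scene':(195,170,225,200),'top':(348,203,378,230)})):
    b={n:blob(P[n],*c,bx[n]) for n in bx}
    print(k,[(np.round(v[1],1),v[2]) for v in b.values()],tri(P,{n:v[1] for n,v in b.items()}))
b={n:blob(P[n],*O,x) for n,x in{'scene':(340,250,395,290),'top':(150,186,205,216)}.items()}
x,e=tri(P,{n:v[1] for n,v in b.items()}); print('sleeve',[v[1:] for v in b.values()],x,e)
M={n:np.kron(v[0],np.ones((4,4)))>0 for n,v in b.items()}
def cost(q):
    a=np.radians(q[3]);d=np.array([np.cos(a)*.866,np.sin(a)*.866,.5]); s=0
    for n in M:
        h=hullmask(P[n],cyl(q[:3],d,.07,.02)); s+=1-(h&M[n]).sum()/(h|M[n]).sum()
    return s
best=min((minimize(cost,[*x,a],method='Nelder-Mead',options=dict(initial_simplex=np.array([[*x,a]]+[np.array([*x,a])+d for d in np.diag([.01,.01,.01,8])]))) for a in(75,90,105)),key=lambda s:s.fun)
print('fit',best.x,best.fun)
E
python3 m.py
```

```text
yellow [(array([181.7, 169.9]), [175, 165, 14, 11, 117]), (array([397.6, 214.2]), [391, 208, 14, 14, 160])] (array([ 0.53859424, -0.31066776,  0.05713125]), np.float64(0.5063284663302454))
green [(array([209. , 182.9]), [203, 179, 13, 9, 83]), (array([362.2, 217. ]), [355, 210, 15, 15, 176])] (array([ 0.53861269, -0.2203009 ,  0.05763308]), np.float64(0.19329643296168797))
sleeve [(array([367.29298246, 268.69122807]), [351, 259, 37, 22, 570]), (array([174.72766885, 201.03485839]), [159, 192, 32, 19, 459])] [0.60419842 0.24145452 0.11008048] 0.5040115296772001
fit [ 0.60332304  0.24301983  0.10956156 86.22524463] 0.42159960146868314
```

Key spacing comes out at 90.4 mm against 90 given. The sleeve is at z 0.110 against 0.113, so both fits hold. Next: fit the dryer base, then view a close crop of the roller and the saddles with the model drawn over them.

```bash
cat > d.py <<'E'
from h import *; import pickle
from plant import capture,outline_of
P={n:capture(n) for n in("scene","top")}
M={}
for n,p in P.items():
    o=outline_of(p,'dryer')
    cx=[d for d in o if (abs(d['bbox'][0]-(128 if n=='scene' else 332))<25)]
    print(n,[(np.round(d['bbox']),round(d['conf'],2),d['region'].sum()) for d in o])
    if cx: M[n]=np.kron(cx[0]['region'],np.ones((4,4)))>0
box=np.array([[a,b,c] for a in(-.095,.095) for b in(-.1,.1) for c in(0,.04)])
def T(q,X): 
    return np.asarray(X)@Ro.from_euler('z',q[2],degrees=True).as_matrix().T+[q[0],q[1],0]
def cost(q):
    return sum(1-((h:=hullmask(P[n],T(q,box)))&M[n]).sum()/(h|M[n]).sum() for n in M)
q0=np.array([.58,-.265,0]); s=minimize(cost,q0,method='Nelder-Mead',options=dict(initial_simplex=np.vstack([q0,q0+[.02,0,0],q0+[0,.02,0],q0+[0,0,5]])))
print('dryer',s.x,s.fun); np.save('dry.npy',s.x)
out=[]
def pan(n,l,t,w,h,S,lines):
    im=cv2.resize(P[n]['frame'][t:t+h,l:l+w,::-1],None,fx=S,fy=S,interpolation=cv2.INTER_CUBIC)
    for X,col in lines:
        uv=np.round((proj(P[n],X)+.5-[l,t])*S).astype(int); cv2.polylines(im,[uv],False,col,1)
    return im
q=s.x; c=np.array([.6035,.2425,.112]);a=np.radians(86.2);d=np.array([np.cos(a)*.866,np.sin(a)*.866,.5])
rl=[([c-.09*d,c+.09*d],(0,0,255))]
sx=0.03
dl=[(T(q,[box[i] for i in(1,3,7,5,1)]),(0,0,255)),(T(q,[[sx,-.09,.092],[sx,.09,.092]]),(255,0,255))]+[(T(q,[[sx-.027,y,.109],[sx,y,.082],[sx+.027,y,.109]]),(255,255,0)) for y in(-.06,.06)]
im=np.vstack([np.hstack([pan('scene',311,235,133,100,3,rl),pan('top',110,165,133,100,3,rl)]),np.hstack([pan('scene',118,154,133,100,3,dl),pan('top',310,150,133,100,3,dl)])])
cv2.imwrite('pics/fit1.png',im)
E
python3 d.py
```

```text
scene [(array([126., 161., 235., 246.]), 0.56, np.int64(4845))]
top [(array([333., 160., 417., 242.]), 0.91, np.int64(4968)), (array([126., 184., 221., 232.]), 0.51, np.int64(2600))]
dryer [ 0.59349143 -0.26670857  0.12048088] 0.30146613834356917
```

View pics/fit1.png

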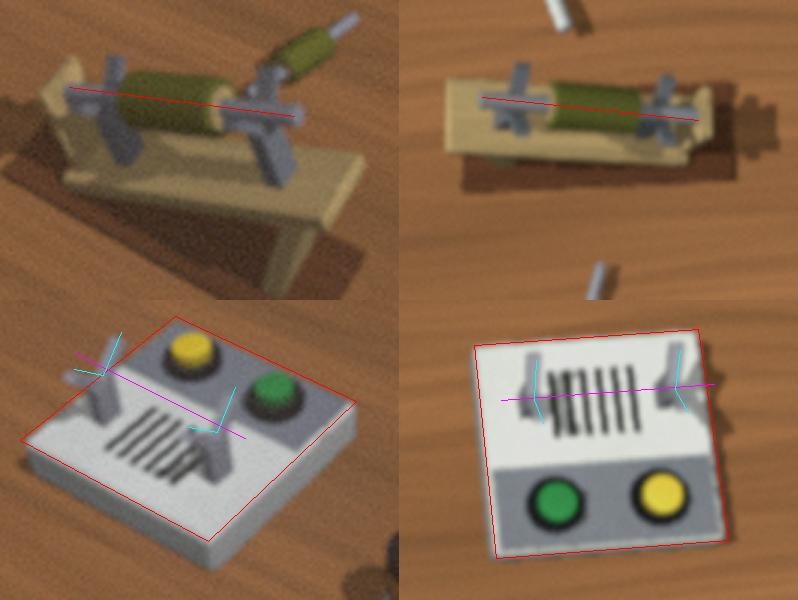

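The chosen roller is the olive one in the rack, and the axle fit is good (low end at the stop plate, −y side). The dryer base fits. The saddles sit a few mm further out than my guess of x +30 mm, so I'll zoom in on them.

```bash
cat >> d.py <<'E'
def dl(sx,sy):return [(T(q,[[sx,sy-.09,.092],[sx,sy+.09,.092]]),(255,0,255))]+[(T(q,[[sx-.027,sy+y,.109],[sx-.01,sy+y,.092],[sx,sy+y,.082],[sx+.01,sy+y,.092],[sx+.027,sy+y,.109]]),(255,255,0)) for y in(-.066,-.054,.054,.066)]
L=dl(.042,.001)
cv2.imwrite('pics/fit2.png',np.hstack([pan('scene',134,158,66,86,6,L),pan('top',340,150,66,86,6,L)]))
E
python3 d.py
```

```text
scene [(array([126., 165., 236., 244.]), 0.8, np.int64(4791)), (array([202., 177., 215., 188.]), 0.74, np.int64(130))]
top [(array([334., 162., 418., 236.]), 0.59, np.int64(4977))]
dryer [ 0.59345185 -0.26666171  0.11412495] 0.3046884105480423
```

View pics/fit2.png

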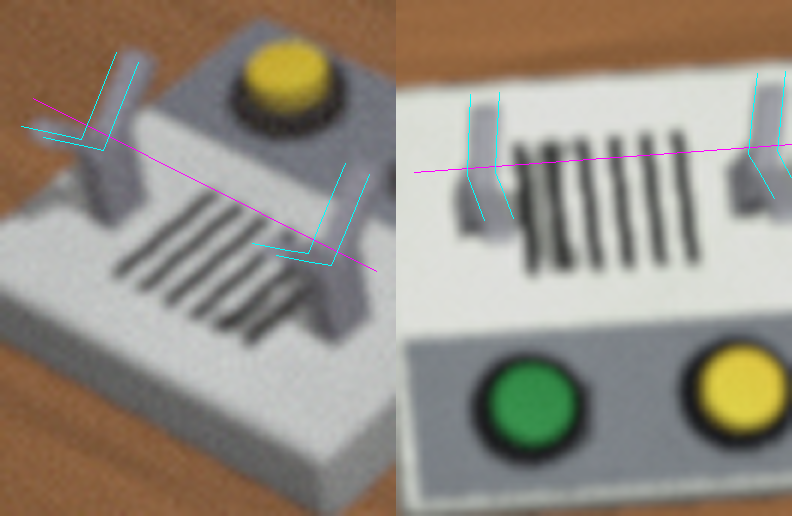

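The saddles sit at about dryer x +36 mm, so the cradle seat is near (0.6295, −0.2655, 0.092) with yaw 0. For the pre-grasp I need to shift (13.75, 32.65, −1.1) units, yaw +63.9°, then tilt 30° about (0.998, −0.066, 0).

```bash

python3 -m creep '[[87.6,0.34,0.8,0,0,0,2.66],[87.6,0.34,0.8,0,0,0,2.66],[87.6,0.34,0.8,0,0,0,2.66],[87.6,0.34,0.8,0,0,0,2.66],[87.6,0.34,0.8,0,0,0,2.66],[87.6,0.34,0.8,0,0,0,2.66],[87.6,0.34,0.8,0,0,0,2.66],[87.6,0.34,0.8,0,0,0,2.66]]'
python3 -m creep '[[87.6,0.34,0.8,0,0,0,2.66],[87.6,0.34,0.8,0,0,0,2.66],[87.6,0.34,0.8,0,0,0,2.66],[87.6,0.34,0.8,0,0,0,2.66],[87.6,0.34,0.8,0,0,0,2.66],[87.6,0.34,0.8,0,0,0,2.66],[87.6,0.34,0.8,0,0,0,2.66],[87.6,0.34,0.8,0,0,0,2.66]]'
python3 -m creep '[[87.6,0.34,0.8,0,0,0,2.66],[87.6,0.34,0.8,0,0,0,2.66],[87.6,0.34,0.8,0,0,0,2.66],[87.6,0.34,0.8,0,0,0,2.66],[87.6,0.34,0.8,0,0,0,2.66],[87.6,0.34,0.8,0,0,0,2.66],[87.6,0.34,0.8,0,0,0,2.66],[87.6,0.34,0.8,0,0,0,2.66]]'
python3 -m creep '[[87.6,0.34,0.8,0,1.87,-0.12,0],[87.6,0.34,0.8,0,1.87,-0.12,0],[87.6,0.34,0.8,0,1.87,-0.12,0],[87.6,0.34,0.8,0,1.87,-0.12,0],[87.6,0.34,0.8,0,1.87,-0.12,0],[87.6,0.34,0.8,0,1.87,-0.12,0],[87.6,0.34,0.8,0,1.87,-0.12,0],[87.6,0.34,0.8,0,1.87,-0.12,0]]'
cat > g.py <<'E'
from h import *; from plant import r
import sys
def rep(c,psi,tilt,back=0):
    s=r.get_state(); a=np.radians(psi); t=np.radians(tilt)
    z=np.array([np.sin(t)*np.cos(a),np.sin(t)*np.sin(a),-np.cos(t)]); y=np.array([-np.sin(a),np.cos(a),0]); x=np.cross(y,z)
    Rt=Ro.from_matrix(np.c_[x,y,z]); Rc=Ro.from_euler('xyz',s['eef_rot'],degrees=True)
    tgt=np.array(c)+z*(.0188-back)
    print('t',s['time_s'],'tcp',s['tcp_pos'].round(4),'rot',s['eef_rot'].round(2),'w',round(s['gripper_width']*1e3,1),'F',s['contact_force'].round(1),'gf',round(s['gripper_force'],1),'j',s['joints'].round(0))
    print('units',((tgt-s['tcp_pos'])/.025).round(3),'turn',(Rt*Rc.inv()).as_rotvec(degrees=True).round(2),'zdir',z.round(4))
if __name__=='__main__': v=[float(a) for a in sys.argv[1:]]; rep(v[:3],*v[3:])
E
python3 g.py .6035 .2425 .112 86.2 30 .12
```

```text
time_s: 1.97
tcp_pos: [0.3248, -0.4634, 0.2267]
eef_rot: [-180.0, 0.0, -136.3]
contact_force: [0.8, 0.2, -0.3]
gripper_width: 0.0875
gripper_force: 0.0
time_s: 2.63
tcp_pos: [0.3928, -0.3034, 0.2268]
eef_rot: [-180.0, 0.0, -115.0]
contact_force: [0.2, -0.1, 0.3]
gripper_width: 0.0878
gripper_force: 0.0
time_s: 3.3
tcp_pos: [0.4608, -0.1433, 0.2268]
eef_rot: [-180.0, 0.0, -93.7]
contact_force: [-0.2, 0.2, 0.5]
gripper_width: 0.0876
gripper_force: 0.0
time_s: 3.97
tcp_pos: [0.5289, 0.0167, 0.2268]
eef_rot: [180.0, 15.1, -93.8]
contact_force: [0.4, 0.2, 0.1]
gripper_width: 0.0876
gripper_force: 0.0
t 3.9667 tcp [0.5289 0.0167 0.2268] rot [179.98  15.09 -93.82] w 87.6 F [0.4 0.2 0.1] gf 0.0 j [ 12.   7. -12. -16. -67. -10.]
units [ 2.85   7.013 -1.088] turn [ 1.488e+01 -1.010e+00  1.000e-02] zdir [ 0.0331  0.4989 -0.866 ]
```

```bash

python3 -m creep '[[87.6,0.36,0.88,0,1.86,-0.13,0],[87.6,0.36,0.88,0,1.86,-0.13,0],[87.6,0.36,0.88,0,1.86,-0.13,0],[87.6,0.36,0.88,0,1.86,-0.13,0],[87.6,0.36,0.88,-0.27,1.86,-0.13,0],[87.6,0.36,0.88,-0.27,1.86,-0.13,0],[87.6,0.36,0.88,-0.27,1.86,-0.13,0],[87.6,0.33,0.85,-0.27,1.86,-0.13,0]]'
python3 g.py .6035 .2425 .112 86.2 30 .0
python3 - <<'E'
from plant import capture
import cv2,numpy as np
a=capture('scene')['frame'][160:340,260:460,::-1];b=capture('top')['frame'][130:310,80:280,::-1]
cv2.imwrite('pics/pre.png',cv2.resize(np.hstack([a,b]),None,fx=2,fy=2,interpolation=cv2.INTER_CUBIC))
E
```

```text
time_s: 4.63
tcp_pos: [0.6003, 0.192, 0.1995]
eef_rot: [-180.0, 30.0, -93.8]
contact_force: [-0.4, -0.0, -0.4]
gripper_width: 0.0875
gripper_force: 0.0
t 4.6333 tcp [0.6003 0.192  0.1995] rot [-179.96   30.    -93.8 ] w 87.5 F [-0.4 -0.  -0.4] gf 0.0 j [ 16.  16.  -4. -32. -63.  -7.]
units [ 0.155  2.394 -4.151] turn [0.   0.03 0.02] zdir [ 0.0331  0.4989 -0.866 ]
```

View pics/pre.png

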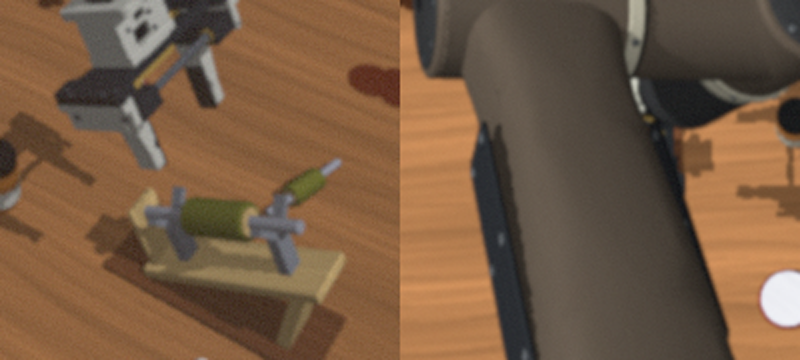

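The open fingers stand aligned above the roller (sleeve at about (218,220) in the left panel), with the tool perpendicular to the sloping axle. I'll descend along the tool axis and close.

```bash

python3 -m creep '[[87.6,0.016,0.24,-0.42,0,0,0],[87.6,0.016,0.24,-0.42,0,0,0],[87.6,0.016,0.24,-0.42,0,0,0],[87.6,0.016,0.24,-0.42,0,0,0],[87.6,0.016,0.24,-0.42,0,0,0],[87.6,0.016,0.24,-0.42,0,0,0],[87.6,0.016,0.24,-0.42,0,0,0],[87.6,0.016,0.24,-0.42,0,0,0]]'
python3 -m creep '[[87.6,0.007,0.12,-0.2,0,0,0],[87.6,0.007,0.12,-0.2,0,0,0],[87.6,0.007,0.12,-0.2,0,0,0],[87.6,0.007,0.12,-0.2,0,0,0],[87.6,0,0,0,0,0,0]]'
python3 -m creep '[[60,0,0,0,0,0,0],[50,0,0,0,0,0,0],[44,0,0,0,0,0,0],[40,0,0,0,0,0,0],[30,0,0,0,0,0,0],[30,0,0,0,0,0,0],[30,0,0,0,0,0,0],[30,0,0,0,0,0,0]]' 25
python3 g.py .6035 .2425 .112 86.2 30 .0
```

```text
time_s: 5.4
tcp_pos: [0.6029, 0.2395, 0.1144]
eef_rot: [-180.0, 29.9, -93.8]
contact_force: [-0.3, 0.3, 0.1]
gripper_width: 0.0878
gripper_force: 0.0
time_s: 5.82
tcp_pos: [0.6032, 0.2513, 0.0946]
eef_rot: [179.9, 29.9, -93.8]
contact_force: [-0.9, -0.4, 0.2]
gripper_width: 0.0877
gripper_force: 0.0
time_s: 6.48
tcp_pos: [0.6059, 0.2505, 0.0963]
eef_rot: [-179.7, 29.9, -93.7]
contact_force: [11.5, -3.8, -2.1]
gripper_width: 0.0399
gripper_force: 9.0
t 6.4833 tcp [0.6059 0.2505 0.0963] rot [-179.7    29.9   -93.74] w 39.9 F [11.5 -3.8 -2.1] gf 9.0 j [ 21.  23.  -8. -35. -51.  -5.]
units [-0.073  0.055 -0.023] turn [0.12 0.25 0.09] zdir [ 0.0331  0.4989 -0.866 ]
```

```bash

python3 -m creep '[[20,0.1,0,0,0,0,0],[20,0,0,0,0,0,0],[20,0,0,0,0,0,0],[20,0,0,0,0,0,0]]' 30
python3 -m creep '[[20,-0.005,-0.08,0.18,0,0,0],[20,-0.005,-0.08,0.18,0,0,0],[20,-0.01,-0.16,0.36,0,0,0],[20,-0.01,-0.16,0.36,0,0,0],[20,-0.01,-0.16,0.36,0,0,0],[20,-0.01,-0.16,0.36,0,0,0],[20,-0.01,-0.16,0.36,0,0,0],[20,-0.01,-0.16,0.36,0,0,0]]'
python3 -m creep '[[20,-0.01,-0.16,0.36,0,0,0],[20,-0.01,-0.16,0.36,0,0,0],[20,-0.01,-0.16,0.36,0,0,0],[20,-0.01,-0.16,0.36,0,0,0],[20,-0.01,-0.16,0.36,0,0,0],[20,-0.01,-0.16,0.36,0,0,0],[20,0,0,0.4,0,0,0],[20,0,0,0.4,0,0,0]]'
python3 g.py .6295 -.2655 .092 90 0 .12
python3 - <<'E'
from plant import capture
import cv2,numpy as np
a=capture('scene')['frame'][160:340,260:460,::-1];b=capture('top')['frame'][130:310,80:280,::-1]
cv2.imwrite('pics/lift.png',cv2.resize(np.hstack([a,b]),None,fx=2,fy=2,interpolation=cv2.INTER_CUBIC))
E
```

```text
time_s: 6.82
tcp_pos: [0.6062, 0.2505, 0.096]
eef_rot: [-180.0, 29.9, -93.8]
contact_force: [-1.5, -3.5, 4.6]
gripper_width: 0.0394
gripper_force: 29.9
time_s: 7.48
tcp_pos: [0.6044, 0.2224, 0.1598]
eef_rot: [-180.0, 29.9, -93.8]
contact_force: [0.3, 0.0, -4.4]
gripper_width: 0.0394
gripper_force: 29.8
time_s: 8.15
tcp_pos: [0.6029, 0.1987, 0.2335]
eef_rot: [180.0, 29.9, -93.8]
contact_force: [-0.1, 0.7, -4.4]
gripper_width: 0.0392
gripper_force: 29.8
t 8.15 tcp [0.6029 0.1987 0.2335] rot [180.    29.9  -93.84] w 39.2 F [-0.1  0.7 -4.4] gf 29.8 j [ 17.  14.  -2. -31. -66. -10.]
units [  1.065 -18.567  -1.611] turn [-29.89   1.     3.75] zdir [ 0.  0. -1.]
```

View pics/lift.png

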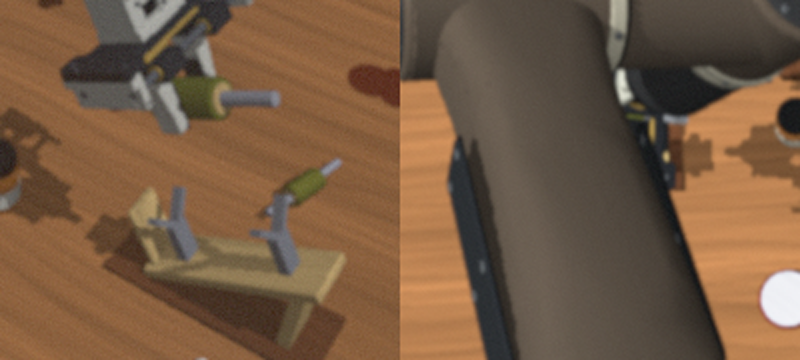

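Roller held and clear of the rack (olive sleeve at about (205,97) in the left panel). The wrist reads 4.4 N of weight, which seems plausible. I'll carry it to above the saddles, levelling on the way.

```bash

python3 -m creep '[[20,0.044,-0.4,0,-1.25,0.04,0.16],[20,0.044,-0.75,0,-1.25,0.04,0.16],[20,0.044,-0.75,0,-1.25,0.04,0.16],[20,0.044,-0.75,0,-1.25,0.04,0.16],[20,0.044,-0.75,0,-1.25,0.04,0.16],[20,0.044,-0.75,0,-1.25,0.04,0.16],[20,0.044,-0.75,0,-1.25,0.04,0.16],[20,0.044,-0.75,0,-1.25,0.04,0.16]]'
python3 -m creep '[[20,0.044,-0.75,0,-1.25,0.04,0.16],[20,0.044,-0.75,0,-1.25,0.04,0.16],[20,0.044,-0.75,0,-1.25,0.04,0.16],[20,0.044,-0.75,0,-1.25,0.04,0.16],[20,0.044,-0.75,0,-1.25,0.04,0.16],[20,0.044,-0.75,0,-1.25,0.04,0.16],[20,0.044,-0.75,0,-1.25,0.04,0.16],[20,0.044,-0.75,0,-1.25,0.04,0.16]]'
python3 -m creep '[[20,0.044,-0.75,0,-1.25,0.04,0.15],[20,0.044,-0.75,0,-1.25,0.04,0.15],[20,0.044,-0.75,0,-1.25,0.04,0.15],[20,0.044,-0.75,0,-1.25,0.04,0.15],[20,0.044,-0.75,0,-1.25,0.04,0.15],[20,0.044,-0.75,0,-1.25,0.04,0.15],[20,0.044,-0.75,0,-1.25,0.04,0.15],[20,0.044,-0.75,0,-1.25,0.04,0.15]]'
python3 -m creep '[[20,0,-0.6,0,0,0,0],[20,0,-0.3,0,0,0,0],[20,0,0,0,0,0,0]]'
python3 g.py .6295 -.2655 .092 90 0 .0
python3 - <<'E'
from plant import capture
import cv2,numpy as np,pickle
P={n:capture(n) for n in('scene','top')}; pickle.dump(P,open('p1.pkl','wb'))
a=P['scene']['frame'][90:270,90:290,::-1];b=P['top']['frame'][100:280,290:490,::-1]
cv2.imwrite('pics/over.png',cv2.resize(np.hstack([a,b]),None,fx=2,fy=2,interpolation=cv2.INTER_CUBIC))
E
```

```text
time_s: 8.92
tcp_pos: [0.6118, 0.0554, 0.2325]
eef_rot: [-179.8, 19.8, -92.4]
contact_force: [0.4, -0.1, -4.5]
gripper_width: 0.0392
gripper_force: 29.8
time_s: 9.58
tcp_pos: [0.6206, -0.0942, 0.2325]
eef_rot: [-179.8, 9.8, -91.1]
contact_force: [-0.2, 0.2, -4.3]
gripper_width: 0.0396
gripper_force: 29.8
time_s: 10.25
tcp_pos: [0.6293, -0.2442, 0.2325]
eef_rot: [-180.0, -0.2, -89.9]
contact_force: [0.1, 0.4, -3.5]
gripper_width: 0.0394
gripper_force: 29.8
time_s: 10.5
tcp_pos: [0.629, -0.2667, 0.2322]
eef_rot: [180.0, -0.1, -90.1]
contact_force: [0.1, 0.6, -4.8]
gripper_width: 0.0393
gripper_force: 29.8
t 10.5 tcp [ 0.629  -0.2667  0.2322] rot [ 1.800e+02 -9.000e-02 -9.006e+01] w 39.3 F [ 0.1  0.6 -4.8] gf 29.8 j [ -7.  21.   2.   0. -71.   7.]
units [ 0.02   0.048 -6.36 ] turn [ 0.09 -0.01  0.06] zdir [ 0.  0. -1.]
```

View pics/over.png

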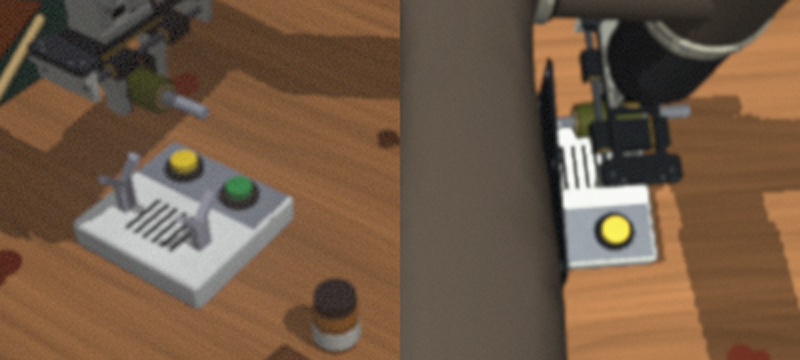

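Roller held level over the dryer. Its left axle tip is at scene pixel (193.5,145) and its right tip at top pixel (435,155). I'll intersect these with the axle's height to find the grip offset along the axle.

```bash
python3 - <<'E'
from h import *; import pickle
P=pickle.load(open('p1.pkl','rb'))
for n,uv in(('scene',(193.5,145.5)),('scene',(180,138)),('top',(434.5,155))):
    print(n,[ (z,least_squares(lambda q:proj(P[n],[q[0],q[1],z])[0]-uv,[.6,-.2]).x.round(4)) for z in(.246,.251,.256)])
for x in [(.629,-.2655+.09,.251),(.629,-.2655-.09,.251)]: print({n:proj(P[n],x).round(1) for n in P})
E
```

```text
scene [(0.246, array([ 0.6184, -0.1759])), (0.251, array([ 0.623 , -0.1713])), (0.256, array([ 0.6276, -0.1667]))]
scene [(0.246, array([ 0.6145, -0.2165])), (0.251, array([ 0.6192, -0.2116])), (0.256, array([ 0.6238, -0.2067]))]
top [(0.246, array([ 0.631 , -0.3571])), (0.251, array([ 0.6294, -0.3552])), (0.256, array([ 0.6279, -0.3533]))]
{'scene': array([[190.1, 146.3]]), 'top': array([[352.6, 161.1]])}
{'scene': array([[127.8, 118.3]]), 'top': array([[434.7, 155.2]])}
```

The axle middle comes out at (0.629, −0.264), within 2 mm of the seat, and level. I'll descend, slowing near contact.

```bash

python3 -m creep '[[20,0.02,0,-0.4,0.09,0,0.06],[20,0,0,-0.7,0,0,0],[20,0,0,-0.7,0,0,0],[20,0,0,-0.7,0,0,0],[20,0,0,-0.7,0,0,0],[20,0,0,-0.7,0,0,0],[20,0,0,-0.7,0,0,0],[20,0,0,-0.5,0,0,0]]'
python3 -m creep '[[20,0,0,-0.3,0,0,0],[20,0,0,-0.2,0,0,0],[20,0,0,-0.1,0,0,0],[20,0,0,-0.1,0,0,0],[20,0,0,-0.1,0,0,0],[20,0,0,-0.1,0,0,0],[20,0,0,0,0,0,0]]'
python3 -m creep '[[20,0,0,-0.1,0,0,0],[20,0,0,-0.1,0,0,0],[20,0,0,0,0,0,0]]'
python3 -m creep '[[20,0,0,-0.1,0,0,0],[20,0,0,0,0,0,0]]'
python3 g.py .6295 -.2655 .092 90 0 .0
```

```text
time_s: 11.27
tcp_pos: [0.6291, -0.2639, 0.1028]
eef_rot: [179.9, 0.0, -89.9]
contact_force: [0.4, 0.7, -4.3]
gripper_width: 0.0392
gripper_force: 29.8
time_s: 11.85
tcp_pos: [0.6297, -0.2648, 0.0825]
eef_rot: [-180.0, -0.0, -89.9]
contact_force: [0.3, 1.2, -4.8]
gripper_width: 0.0393
gripper_force: 29.8
time_s: 12.1
tcp_pos: [0.6295, -0.2647, 0.0771]
eef_rot: [180.0, 0.0, -89.9]
contact_force: [0.8, 0.7, -4.9]
gripper_width: 0.0393
gripper_force: 29.8
time_s: 12.27
tcp_pos: [0.6304, -0.265, 0.0758]
eef_rot: [-179.9, -0.0, -89.9]
contact_force: [-0.4, 0.7, -0.7]
gripper_width: 0.0393
gripper_force: 29.6
t 12.2667 tcp [ 0.6304 -0.265   0.0758] rot [-1.7989e+02 -3.0000e-02 -8.9920e+01] w 39.3 F [-0.4  0.7 -0.7] gf 29.6 j [ -6.  28.  -8.   0. -53.   7.]
units [-0.037 -0.021 -0.105] turn [ 0.03  0.11 -0.08] zdir [ 0.  0. -1.]
```

```bash

python3 -m creep '[[20,0,0,-0.04,0,0,0],[20,0,0,0,0,0,0]]'
python3 -m creep '[[20,0.02,0,-0.04,0,0,0],[20,0,0,0,0,0,0]]'
python3 -c "
from plant import r;print(r.get_state()['moment'])"
```

```text
time_s: 12.43
tcp_pos: [0.6305, -0.265, 0.0757]
eef_rot: [-179.9, -0.0, -89.9]
contact_force: [-2.4, 1.7, 6.2]
gripper_width: 0.0393
gripper_force: 29.6
time_s: 12.6
tcp_pos: [0.631, -0.2651, 0.075]
eef_rot: [-179.9, -0.1, -89.9]
contact_force: [-2.5, 2.0, 8.5]
gripper_width: 0.0392
gripper_force: 29.8
[ 0.71879367  1.13864045 -0.50728062]
```

```bash

python3 -m creep '[[20,0.04,0,0,0,0,0],[20,0,0,0,0,0,0]]'
python3 -m creep '[[20,-0.08,0,0,0,0,0],[20,0,0,0,0,0,0]]'
```

```text
time_s: 12.77
tcp_pos: [0.6311, -0.2651, 0.075]
eef_rot: [-180.0, -0.0, -89.9]
contact_force: [-4.8, 2.1, 10.7]
gripper_width: 0.0394
gripper_force: 29.8
time_s: 12.93
tcp_pos: [0.631, -0.2651, 0.0751]
eef_rot: [-179.7, -0.1, -89.9]
contact_force: [0.7, 1.7, 7.0]
gripper_width: 0.0392
gripper_force: 29.8
```

Pushing 1–2 mm either way in x doesn't move it, so both V arms hold the axle and it is seated. I'll check with one picture before letting go.

```bash

python3 - <<'E'
from plant import capture
import cv2,numpy as np
P={n:capture(n) for n in('scene','top')}
a=P['scene']['frame'][130:260,110:243,::-1];b=P['top']['frame'][130:260,310:443,::-1]
cv2.imwrite('pics/seat.png',cv2.resize(np.hstack([a,b]),None,fx=3,fy=3,interpolation=cv2.INTER_CUBIC))
E
```

```text
(no output)
```

View pics/seat.png

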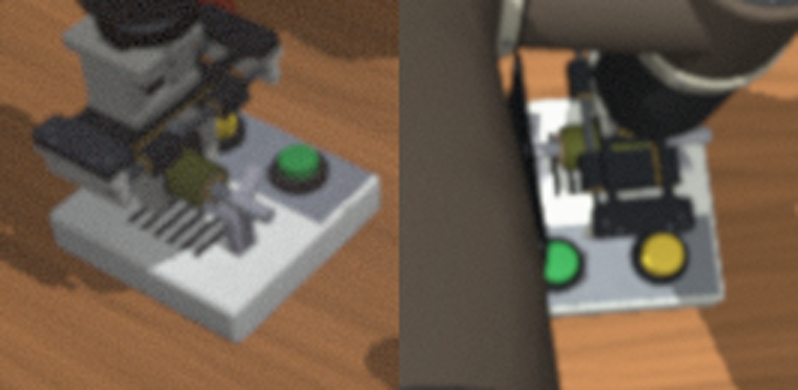

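The roller lies in the saddles, with the near axle in its V at about (250,205) and the sleeve clear. I'll ease the pressure, open, rise, then turn 90° so the gripper body clears the roller when pressing.

```bash

python3 -m creep '[[20,0.03,0,0.04,0,0,0],[36,0,0,0,0,0,0],[42,0,0,0,0,0,0],[48,0,0,0,0,0,0],[56,0,0,0,0,0,0],[70,0,0,0,0,0,0],[80,0,0,0,0,0,0],[87.6,0,0,0,0,0,0]]'
python3 -m creep '[[87.6,0,0,0.2,0,0,0],[87.6,0,0,0.4,0,0,0],[87.6,0,0,0.7,0,0,0],[87.6,0,0,0.8,0,0,0],[87.6,0,0,0.8,0,0,0],[87.6,0,0,0.8,0,0,0],[87.6,0,0,0.8,0,0,0],[87.6,0,0,0.8,0,0,0]]'
python3 -m creep '[[40,-0.2,-0.1,0,0,0,5.6],[0,-0.2,-0.1,0,0,0,5.6],[0,-0.2,-0.1,0,0,0,5.6],[0,-0.2,-0.1,0,0,0,5.6],[0,-0.2,-0.1,0,0,0,5.6],[0,-0.2,-0.1,0,0,0,5.6],[0,-0.2,-0.1,0,0,0,5.6],[0,-0.2,-0.1,0,0,0,5.6]]'
python3 -m creep '[[0,-0.2,-0.1,0,0,0,5.6],[0,-0.3,-0.1,0,0,0,5.6],[0,-0.3,-0.1,0,0,0,5.6],[0,-0.3,-0.1,0,0,0,5.6],[0,-0.3,-0.1,0,0,0,5.6],[0,-0.3,-0.2,0,0,0,5.6],[0,-0.3,-0.2,0,0,0,5.6],[0,0,0,0,0,0,5.6]]'
python3 g.py .5386 -.3107 .076 90 0 .0
python3 - <<'E'
from plant import capture
import cv2,numpy as np,pickle
P={n:capture(n) for n in('scene','top')}; pickle.dump(P,open('p2.pkl','wb'))
a=P['scene']['frame'][130:260,110:243,::-1];b=P['top']['frame'][130:260,310:443,::-1]
cv2.imwrite('pics/rel.png',cv2.resize(np.hstack([a,b]),None,fx=3,fy=3,interpolation=cv2.INTER_CUBIC))
E
```

```text
time_s: 13.7
tcp_pos: [0.6299, -0.2648, 0.0738]
eef_rot: [-180.0, -0.0, -89.9]
contact_force: [0.3, -0.7, -0.5]
gripper_width: 0.0692
gripper_force: 0.0
time_s: 14.37
tcp_pos: [0.6301, -0.2649, 0.2089]
eef_rot: [-179.9, -0.0, -89.9]
contact_force: [-0.4, -0.1, 0.5]
gripper_width: 0.0876
gripper_force: 0.0
time_s: 15.03
tcp_pos: [0.5899, -0.285, 0.2079]
eef_rot: [-179.9, -0.1, -44.8]
contact_force: [0.1, 0.6, 0.2]
gripper_width: 0.0396
gripper_force: 0.0
time_s: 15.7
tcp_pos: [0.539, -0.308, 0.208]
eef_rot: [180.0, -0.1, -0.1]
contact_force: [0.8, 0.8, -0.6]
gripper_width: 0.0005
gripper_force: 0.0
t 15.7 tcp [ 0.539 -0.308  0.208] rot [ 1.8e+02 -7.0e-02 -6.0e-02] w 0.5 F [ 0.8  0.8 -0.6] gf 0.0 j [-12.  16.  -8.  -0. -66. 102.]
units [-0.016 -0.106 -6.033] turn [ 6.000e-02  5.000e-02 -8.994e+01] zdir [ 0.  0. -1.]
```

View pics/rel.png

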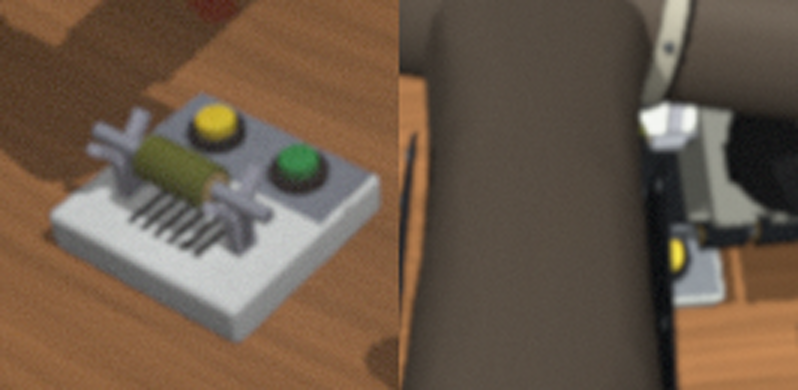

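The roller is released and seated level in both saddles, with the sleeve between them (about (180,170)). Both keys are clear, yellow at (216,122) and green at (298,160). Now the yellow key.

```bash

python3 -m creep '[[0,0,-0.1,-0.5,0,0,0],[0,0,0,-0.8,0,0,0],[0,0,0,-0.8,0,0,0],[0,0,0,-0.8,0,0,0],[0,0,0,-0.8,0,0,0],[0,0,0,-0.8,0,0,0],[0,0,0,-0.7,0,0,0],[0,0,0,-0.4,0,0,0]]'
python3 -m creep '[[0,0,0,-0.1,0,0,0],[0,0,0,-0.1,0,0,0],[0,0,0,-0.1,0,0,0],[0,0,0,-0.1,0,0,0],[0,0,0,-0.1,0,0,0],[0,0,0,0,0,0,0]]'
python3 -m creep '[[0,0,0,-0.1,0,0,0],[0,0,0,-0.06,0,0,0],[0,0,0,0,0,0,0]]'
```

```text
time_s: 16.47
tcp_pos: [0.5395, -0.3095, 0.065]
eef_rot: [-179.9, 0.1, -0.5]
contact_force: [-0.4, 0.6, -0.2]
gripper_width: 0.0006
gripper_force: 0.0
time_s: 16.97
tcp_pos: [0.5407, -0.3101, 0.0562]
eef_rot: [180.0, -0.1, -0.3]
contact_force: [-3.1, 2.4, 10.9]
gripper_width: 0.0005
gripper_force: 5.4
time_s: 17.22
tcp_pos: [0.5409, -0.3102, 0.0556]
eef_rot: [179.9, -0.2, -0.2]
contact_force: [-11.8, 9.2, 37.4]
gripper_width: 0.0002
gripper_force: 18.9
```

Force is already 37 N at z 0.0556, so I'll back off a little and look.

```bash

python3 -m creep '[[0,0,0,0.14,0,0,0],[0,0,0,0,0,0,0]]'
python3 - <<'E'
from plant import capture
import cv2,numpy as np,pickle
P={n:capture(n) for n in('scene','top')}; pickle.dump(P,open('p3.pkl','wb'))
a=P['scene']['frame'][130:230,140:273,::-1]
a0=pickle.load(open('p2.pkl','rb'))['scene']['frame'][130:230,140:273,::-1]
cv2.imwrite('pics/press.png',cv2.resize(np.hstack([a0,a]),None,fx=3,fy=3,interpolation=cv2.INTER_CUBIC))
E
```

```text
time_s: 17.38
tcp_pos: [0.5409, -0.3101, 0.0562]
eef_rot: [180.0, -0.2, -0.3]
contact_force: [-2.0, 1.8, 8.2]
gripper_width: 0.0003
gripper_force: 5.2
```

View pics/press.png

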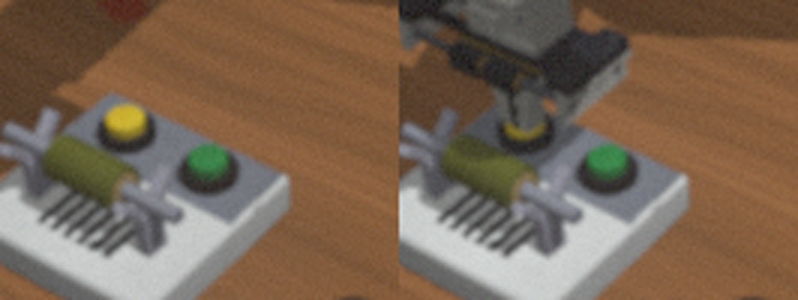

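The key looks pushed down in the right panel: only a thin yellow rim shows at (525,130), against a full cap at (126,120) before. I'll confirm from the spring force while letting it up slowly.

```bash

python3 -m creep '[[0,0,0,0.1,0,0,0],[0,0,0,0,0,0,0]]' | sed -n '2p;4p'
python3 -m creep '[[0,0,0,0.1,0,0,0],[0,0,0,0,0,0,0]]' | sed -n '2p;4p'
python3 -m creep '[[0,0,0,0.1,0,0,0],[0,0,0,0,0,0,0]]'| sed -n '2p;4p'
python3 -m creep '[[0,0,0,0.2,0,0,0],[0,0,0,0.3,0,0,0],[0,0,0,0.5,0,0,0],[0,0,0,0.8,0,0,0],[0,0,0,0,0,0,0]]'
```

```text
tcp_pos: [0.5409, -0.3102, 0.0577]
contact_force: [-0.7, -0.5, 2.9]
tcp_pos: [0.5409, -0.3101, 0.0595]
contact_force: [1.4, 0.1, 1.9]
tcp_pos: [0.5406, -0.31, 0.0615]
contact_force: [2.0, -1.1, 1.0]
time_s: 18.4
tcp_pos: [0.5416, -0.3106, 0.1099]
eef_rot: [179.9, -0.2, -0.3]
contact_force: [1.0, -0.1, -0.1]
gripper_width: 0.0003
gripper_force: 0.0
```

The spring force fell smoothly, from about 4 N at the bottom (z 0.056) to 0 near z 0.063. So the full 7 mm was travelled and the key is back up. Now green.

```bash

python3 -m creep '[[0,-0.06,0.4,0,0,0,0.3],[0,-0.06,0.7,0,0,0,0],[0,0,0.7,0,0,0,0],[0,0,0.7,0,0,0,0],[0,0,0.7,0,0,0,0],[0,0,0.4,0,0,0,0],[0,0,0,0,0,0,0]]'
python3 -m creep '[[0,0,0,-0.5,0,0,0],[0,0,0,-0.6,0,0,0],[0,0,0,-0.4,0,0,0],[0,0,0,-0.2,0,0,0],[0,0,0,-0.1,0,0,0],[0,0,0,-0.1,0,0,0],[0,0,0,0,0,0,0]]'
python3 -m creep '[[0,0,0,-0.1,0,0,0],[0,0,0,-0.1,0,0,0],[0,0,0,0,0,0,0]]'
```

```text
time_s: 18.98
tcp_pos: [0.5365, -0.2179, 0.1059]
eef_rot: [-180.0, 0.0, 0.1]
contact_force: [0.8, -0.5, -0.4]
gripper_width: 0.0006
gripper_force: 0.0
time_s: 19.57
tcp_pos: [0.5367, -0.2202, 0.0585]
eef_rot: [-180.0, 0.0, -0.0]
contact_force: [-2.4, 0.4, 3.4]
gripper_width: 0.0003
gripper_force: 1.5
time_s: 19.82
tcp_pos: [0.5374, -0.2202, 0.056]
eef_rot: [180.0, -0.1, 0.1]
contact_force: [-6.6, 2.5, 18.7]
gripper_width: 0.0008
gripper_force: 9.5
```

Green is bottomed: 18.7 N at z 0.056, the same stop height as yellow. I'll let it up and rise clear.

```bash

python3 -m creep '[[0,0,0,0.1,0,0,0],[0,0,0,0.1,0,0,0],[0,0,0,0,0,0,0]]' | sed -n '2p;4p'
python3 -m creep '[[0,0,0,0.1,0,0,0],[0,0,0,0.2,0,0,0],[0,0,0,0.4,0,0,0],[0,0,0,0.8,0,0,0],[0,0,0,0.8,0,0,0],[0,0,0,0.8,0,0,0],[0,0,0,0.8,0,0,0],[0,0,0,0.8,0,0,0]]'
python3 -m creep '[[0,0,0,0.3,0,0,0],[0,0,0,0,0,0,0],[0,0,0,0,0,0,0],[0,0,0,0,0,0,0]]'
python3 - <<'E'
from plant import capture
import cv2,numpy as np
a=capture('scene')['frame']
cv2.imwrite('pics/end.png',cv2.resize(a[130:330,110:376,::-1],None,fx=3,fy=3,interpolation=cv2.INTER_CUBIC))
E
```

```text
tcp_pos: [0.5376, -0.2201, 0.0595]
contact_force: [-0.8, -1.4, 2.6]
time_s: 20.73
tcp_pos: [0.537, -0.2197, 0.1777]
eef_rot: [-180.0, -0.0, 0.0]
contact_force: [0.2, 0.5, 0.4]
gripper_width: 0.0003
gripper_force: 0.0
time_s: 21.07
tcp_pos: [0.5363, -0.2196, 0.1824]
eef_rot: [-179.9, 0.1, -0.0]
contact_force: [-0.1, -0.6, -0.4]
gripper_width: 0.0
gripper_force: 0.0
```

View pics/end.png

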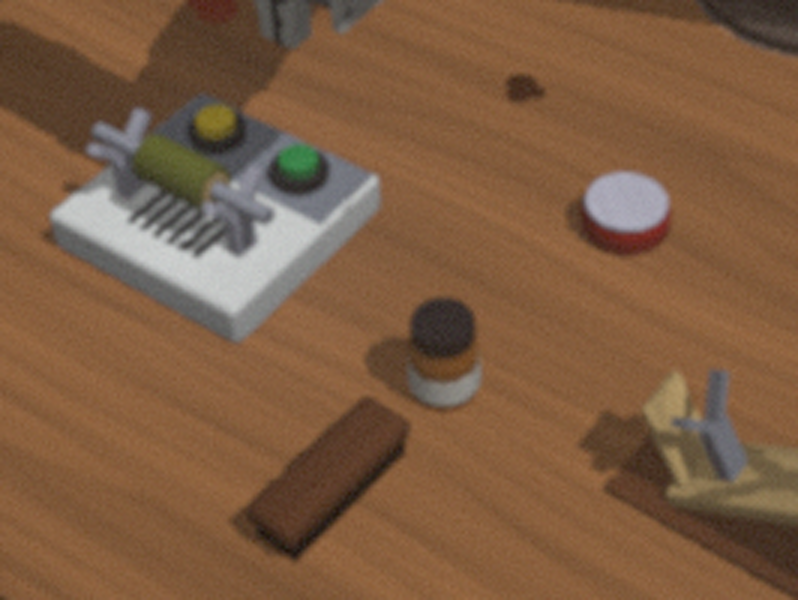

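The roller is seated level at about (180,170), both keys are up, and the jar, tin and brush haven't moved. The gripper is clear, so I'll hand in.

```bash
python3 -c "
from plant import close_job;print(close_job())"
```

```text
the job is handed in; nothing more can be done
None
```

The olive roller lies level and released in the dryer's two V-saddles; I pressed the yellow key, then the green, each fully down and up again, and handed the job in at about 21 s with the jar, tin and brush unmoved (highest wrist force noted: about 40 N, on the yellow key).

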